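# Clamp a glazed test tile in the bench press with its star handle

## Task

The fresh transfer on the oblong glazed tile has to be pressed flat. Lay the tile glaze up and centred on the rubber bed of the press's slide-out tray, between the two end fences, and let go of it; push the tray fully home under the ram; then wind the star handle, pushing one spoke after another over the top towards the front, until the sprung pad is down on the tile and the handle comes up against its stop. Leave the tile clamped, and do not shift or knock over the square tile, the jar, the vase or the cones.

Things in the scene. Friction and masses are not known exactly. Their poses are not given: they have to be found in the camera images.
- press: Grey cast bench press bolted down, about 180 mm deep, 325 mm wide over its tray runners and 205 mm to the top of its head. Origin on the table top, straight under the ram. Its x axis points to its rear (column side, away from the robot when unturned), its y axis to its left, where the star handle is; z up. The tray slides out to the right (-y). The head reaches from x = -38 to 111 mm, y = -39 to 39 mm, z = 125 to 205 mm; the ram stands out above it to z = 247 mm at most.
- tray_bed (a point): Centre of the upper face of the tray's rubber bed (56 mm along x, 84 mm along y, its top 31 mm over the table, 5 mm proud of the aluminium deck, which is 100 by 126 mm). Its axes are the press's. A fence 6 mm thick, 70 mm long and 5 mm higher than the bed stands at each end, with inner faces at y = +-47.5 mm; the sides (+-x) are open. The tile is to lie here with its long side along y.
- tray_handle (a point): Middle of the bar of the tray's loop handle, at the outer (-y) end of the tray, 98 mm from the bed's centre: a steel bar of 12 mm diameter, 60 mm long along the press's x, its centre 35 mm over the table.
- tray (a joint): How far the tray is slid out along the press's -y (to the right), in m: 0 is fully home, with the bed right under the pad, 0.165 fully out. It stays where it is left; about 3 N moves it.
- star_axis (a point): Fixed point on the star handle's axis, in the plane of its spokes: 30 mm behind, 92 mm to the left (y = +92 mm) and 165 mm above the press's origin. Its axes are the press's; the handle turns about y. Four steel spokes of 12 mm diameter, 90 degrees apart, run out from a hub of 44 mm diameter; each ends in an oval black grip (25 mm thick) from 80 to 121 mm from the axis. Spoke plane 53 mm clear of the head's side.
- star (a joint): Angle of the star handle in rad, 0 to 6.9 (the stop). At 0 one spoke points straight up; it grows as the top of the star comes forward to the front (-x of the press) and down, which lowers the ram 8 mm per rad. The pad meets the laid tile at about 6.2, and from there its springs load the tile up to about 50 N at the stop. It is stiff and stays where it is left; turning it takes 0.6 N m, up to 1 N m at the stop (about 7 to 12 N on a grip).
- pad_face (a point): Centre of the lower face of the ram's rubber pressure pad (64 by 86 mm), straight over the press's origin; 89 mm over the table when star is 0.
- tile_mid (a point): Centre (half-way up) of the tile to be pressed, an oblong tile 85 x 65 x 8 mm glazed half dark blue and half olive, lying flat, glaze up; x along its long side, z up. About 0.08 kg.
- square_tile: Square two-tone glazed tile, 65 x 65 x 8 mm, not to be pressed: leave alone. Origin at the centre of its underside.
- jar_tall: Closed white glaze jar with a black lid, 69 mm in diameter, 85 mm high, standing near one end of the tile: leave alone. Origin at the centre of its underside.
- cones: Three pyrometric cones set in a clay bar, 28 x 92 x 63 mm, the long side along its y: leave alone. Origin at the centre of its underside.
- vase: Small painted vase, 80 mm in diameter, 105 mm high: leave alone. Origin at the centre of its underside.

How it is judged (in metres and radians):
On the way, in this order (a step that is already met when the one before it is completed fails the run):
1. the tile lies flat and centred on the bed of the drawn-out tray, let go (x of tile_mid in the frame of tray_bed between -0.01 and 0.01 m and y of tile_mid in the frame of tray_bed between -0.008 and 0.008 m and z of tile_mid in the frame of tray_bed between 0.001 and 0.008 m and angle between the x axis of tile_mid and the y axis of tray_bed, either way round below 0.15 rad and value of joint tray above 0.08 m and contact force between the fingers and tile below 0.05 N), for 0.2 s.
2. the tray is fully home with the tile on it (x of tile_mid in the frame of tray_bed between -0.01 and 0.01 m and y of tile_mid in the frame of tray_bed between -0.008 and 0.008 m and z of tile_mid in the frame of tray_bed between 0.001 and 0.008 m and angle between the x axis of tile_mid and the y axis of tray_bed, either way round below 0.15 rad and value of joint tray below 0.004 m), for 0.2 s.
At the end, for the whole second after the job is handed in: The tile lies flat on the tray's bed with its long side along y (within 0.15 rad) and its centre within 10 mm (x) and 8 mm (y) of the bed's; the tray is within 4 mm of fully home; the pad presses the tile with more than 15 N and the star handle is at rest (that is, past about 6.5 rad) (all of step 2 and contact force between pad and tile above 15 N and velocity of joint star between -0.05 and 0.05 rad/s); the robot touches nothing.
It fails at once if the square tile is shifted more than 25 mm (distance of square_tile from where it was at the start of the episode above 0.025 m).
It fails at once if the jar is shifted more than 25 mm or tipped (distance of jar_tall from where it was at the start of the episode above 0.025 m or angle between jar_tall's own z axis and vertical above 0.35 rad).
It fails at once if the cone bar is shifted more than 25 mm or tipped (distance of cones from where it was at the start of the episode above 0.025 m or angle between cones's own z axis and vertical above 0.35 rad).
It fails at once if the vase is shifted more than 25 mm or tipped (distance of vase from where it was at the start of the episode above 0.025 m or angle between vase's own z axis and vertical above 0.35 rad).
It also fails if it takes over 72 s, if anything falls off the work surface, if the arm or the gripper's body presses on something with over 40 N, if the wrist force passes 120 N, or if a joint passes its speed limit or range.

## Robot

A 6-joint arm with a two-finger parallel gripper is mounted at the origin on a cart in front of the work surface, level with it; the furniture and walls round the work are solid. World frame = base frame: x ahead of the robot, y to its left, z up, the work surface at z = 0. Lengths are in mm, angles in rad, forces in N, time in s.
With the tool pointing down it reaches from about 350 to 725 mm from the base axis. Payload 4.3 kg.
Tool frame: the origin (TCP) lies on the front face of the gripper's body, between the roots of the fingers; the fingertips stand 73 mm ahead of it and the grasp point (between the pads) lies 54 mm ahead of it (env.tips_ahead is the distance from the TCP to the fingertips, in mm); z points along the fingers, y is the line along which they close (so a half turn about z gives the same grasp; the last joint's range is limited). The gripper opens to 85 mm and grips with 20 to 120 N. Pads are 22 mm wide; open, the fingers measure 114 mm over their backs; the gripper's body (76 mm by 85 mm) begins 54 mm behind the grasp point. The pads swing forward as they close: fully open they stand 13 mm farther back than shut.
Start: joints at [1.24, 0.377, 0.081, 1.274, 0, 1.46], TCP at [125.933, 561.07, 303.929] pointing down, gripper open.
Joint ranges: [-2.72, 2.72], [-0.84, 1.66], [-1.02, 1.22], [-1.77, 2.12], [-1.37, 1.28], [-3.14, 3.14]. Speed limits (rad/s): [2.57, 2.57, 3.14, 3.14, 3.14, 3.14].

## Interface

Orientations are given as a 3x3 rotation matrix whose columns are the frame's x, y, z axes.
In Python, from cell import env gives the robot as it stands. The module is installed in compiled form; this text tells all that it offers.
- The arm moves only by the tool step_arm, never from a script. Its arguments are lists of equal length, an entry for each row: "jaw": the opening, from 0 (shut) to 1 (fully open); "xyz": the shift along the tool's x, y, z in cm, a list of three; "spin": the turn about the tool's z in degrees. In form: {"jaw": [jaw, ...], "xyz": [[dx, dy, dz], ...], "spin": [spin, ...]}. A call has 1 to 8 rows; each row is the pose to reach, as a shift and turn from the pose commanded when the call began, along the tool's axes at that moment; what a row does not reach only later rows make up. A row lasts 1/8 s, in which the tool goes at most 62.5 mm and 10.7 degrees, less where a joint would pass 70% of its speed; a pose out of reach is approached as far as the arm can. A call with a gripper value outside its range is refused whole. The fingers move at their own pace and stop on an object; "newtons" is the grip in N (left out, the last holds). Time passes only in rows, so rows that repeat a pose let the fingers close. It gives the time, the measured TCP pose, the force, the opening and the grip force at its end, in the units of the state.
- env.state(): the state, without advancing time (a new reading comes with each control period).
- env.snapshot(name): name is "side" or "top" or "wrist"; returns a dict with "image" (400x640x3 uint8, red, green, blue), "depth" (400x640 float32, mm along the optical axis (not along the pixel's ray), 0 where there is no reading), "fx", "fy", "cx", "cy" (pixels), "k1" (the pictures are not rectified: a ray, as slopes to the right and down, at radius r is drawn at 1 + k1 r^2 times it, then the intrinsics apply), "R" (3x3) and "t" (3): a world point X has camera coordinates R X + t. Camera axes: x right, y down, z forward; pixel columns grow to the right and rows downward; lengths in mm; the calibration is good to about 2 mm. A picture is of the moment at which its call begins.
- env.close_job(): hands the job in; it is judged then, once.
Trained networks look in a picture, given as the dict that the camera call returned (one of the last four; its "shot" number tells which), for a name from the list of things; names that differ only in an ending like _2 or _b are one class to them, and where a whole thing is asked for, a point or a joint stands for the part that bears it (a point fixed in the world has none). Each returns a list of dicts, best first, with "p" (0 to 1); they miss things now and then, are a little off and sometimes report something else, mostly with a low value. They report only what shows in the picture. A call takes as long as a camera call.
- env.masks_of(thing, picture): "mask" (400x640 bool, what is visible of it) and "bbox" ([left, top, width, height] in pixels, round what is visible of it).
- env.spot_point(thing, picture): "uv" ([column, row] in pixels: a listed point, or the origin of a listed thing).
The state is a dict: "t": time; "joint_positions": joint angles; "joint_velocities": joint speeds; "effort": joint torques, N m; "tcp_pos": TCP position; "tcp_rot": TCP orientation; "contact_force": force on the tool from outside, world axes, zero at the start; "moment": the same for the moment, N m; "opening": finger opening in mm; "gripper_force": force on a finger pad.
Only numpy, scipy, OpenCV 4.12 (cv2) and the standard library are available. Lean on these libraries where they do the work, as an engineer would, in place of code of your own. Each camera call takes 0.05 s, during which the arm holds its last target. There are 200 camera calls.

## Working session

There is one attempt and no reset: what is moved stays moved. The work goes in short steps, Python scripts to look and compute and a tool call to move; the robot and the scene stay as the last step left them, time stands still between calls to the robot, and variables do not carry over. Pictures are saved under pics/ and viewed, at most 10 in all, crops included, and the job is handed in when it is done.

Besides the shell and the picture viewer there is one more tool, called after "Emit:" as name(argument=value, ...), one argument or row to a line, values as JSON. step_arm: Moves the arm, as the interface text tells. Its arguments: {"type":"object","properties":{"jaw":{"type":"array","items":{"type":"number"}},"xyz":{"type":"array","items":{"type":"array","items":{"type":"number"}}},"spin":{"type":"array","items":{"type":"number"}},"newtons":{"type":"number"}},"required":["jaw","xyz","spin"]}

```bash
mkdir -p pics; cat > h.py <<'E'
import numpy as np, cv2
from cell import env
def pt(s,uv,depth=None,z=None):
    u,v=uv; xd=(u-s['cx'])/s['fx']; yd=(v-s['cy'])/s['fy']
    r=np.hypot(xd,yd); q=r
    for _ in range(20): q=r/(1+s['k1']*q*q)
    k=q/r if r>0 else 1
    d=np.array([xd*k,yd*k,1.]); R=np.array(s['R']); t=np.array(s['t'])
    if z is not None:
        o=-R.T@t; w=R.T@d; return o+w*(z-o[2])/w[2]
    if depth is None: depth=s['depth'][int(round(v)),int(round(u))]
    return R.T@(d*depth-t)
def cloud(s,mask):
    vs,us=np.nonzero(mask&(s['depth']>0))
    return np.array([pt(s,(u,v)) for u,v in zip(us,vs)])
def save(s,n): cv2.imwrite('pics/'+n+'.png',s['image'][:,:,::-1])
E
cat > a.py <<'E'
from h import *
np.set_printoptions(precision=1,suppress=True)
print(env.state()['tcp_rot'])
S={n:env.snapshot(n) for n in('top','side')}
for n,s in S.items():
    save(s,n+'0')
    for th in ['press','tray_bed','tray_handle','star_axis','pad_face','tile_mid','square_tile','jar_tall','cones','vase']:
        r=env.spot_point(th,s)
        z={'tray_bed':31,'tray_handle':35,'star_axis':165,'pad_face':89,'tile_mid':4}.get(th,0)
        print(n,th,[(round(x['p'],2),np.round(x['uv']),pt(s,x['uv'],z=z)) for x in r[:2]])
    r=env.masks_of('tile_mid',s)
    if r:
        c=cloud(s,r[0]['mask']); print('tile',r[0]['p'],c.mean(0),cv2.minAreaRect(c[:,:2].astype(np.float32)),np.median(c[:,2]))
        np.save('tile_'+n,c)
E
python3 a.py; python3 -c "
import cv2,numpy as np
a=cv2.imread('pics/top0.png');cv2.imwrite('pics/t.png',a)"
```

```text
[[-1.   0.2 -0. ]
 [ 0.2  1.  -0. ]
 [ 0.  -0.  -1. ]]
top press [(0.82, array([308., 204.]), array([565.4,  41.6,   0. ]))]
top tray_bed [(0.84, array([365., 214.]), array([ 589.8, -128. ,   31. ]))]
top tray_handle [(0.68, array([396., 221.]), array([ 599.8, -219.9,   35. ])), (0.57, array([427., 232.]), array([ 599. , -314.4,   35. ]))]
top star_axis [(0.97, array([277., 181.]), array([564.4, 125.3, 165. ]))]
top pad_face []
top tile_mid []
top square_tile [(0.93, array([212., 216.]), array([430.3, 302.7,   0. ]))]
top jar_tall [(0.87, array([429., 234.]), array([ 604.4, -328.7,    0. ]))]
top cones [(0.65, array([209., 194.]), array([489.8, 336. ,   0. ]))]
top vase []
tile 0.74 [ 521.  -407.3    8.5] ((522.274658203125, -409.139892578125), (88.31432342529297, 67.77348327636719), 28.034374237060547) 8.625353066621678
side press [(0.96, array([316., 222.]), array([553.1,  22.4,   0. ]))]
side tray_bed [(0.79, array([348., 237.]), array([ 582.8, -138.6,   31. ]))]
side tray_handle [(0.61, array([367., 254.]), array([ 590.1, -239.2,   35. ]))]
side star_axis [(0.52, array([348., 236.]), array([ 491.8, -297.4,  165. ]))]
side pad_face [(0.52, array([316., 196.]), array([559. ,  36.3,  89. ])), (0.22, array([348., 235.]), array([ 546.7, -198.8,   89. ]))]
side tile_mid [(0.79, array([377., 308.]), array([ 519.7, -407.8,    4. ]))]
side square_tile [(0.6, array([257., 194.]), array([436.2, 280.4,   0. ]))]
side jar_tall [(0.98, array([392., 285.]), array([ 606.8, -347.9,    0. ]))]
side cones [(0.55, array([267., 185.]), array([495.8, 330.7,   0. ]))]
side vase []
tile 0.75 [546.8   7.9  89.6] ((539.4624633789062, 12.851993560791016), (46.322120666503906, 96.2682113647461), 45.424137115478516) 90.01668710394264
```

```bash
python3 -c "
import cv2,numpy as np
a=cv2.imread('pics/top0.png')[120:290,180:490];b=cv2.imread('pics/side0.png')[110:340,230:430]
a=cv2.resize(a,(775,425),interpolation=cv2.INTER_CUBIC);cv2.imwrite('pics/t1.png',a)
cv2.imwrite('pics/s1.png',cv2.resize(b,(520,598),interpolation=cv2.INTER_CUBIC))"
```

```text
(no output)
```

View pics/t1.png

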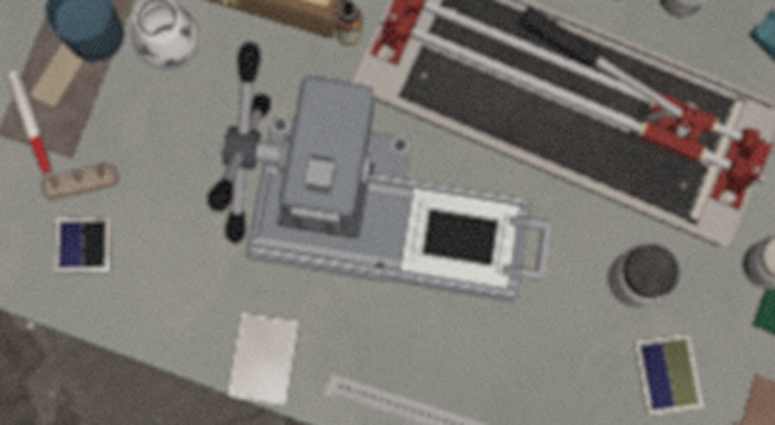

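View pics/s1.png

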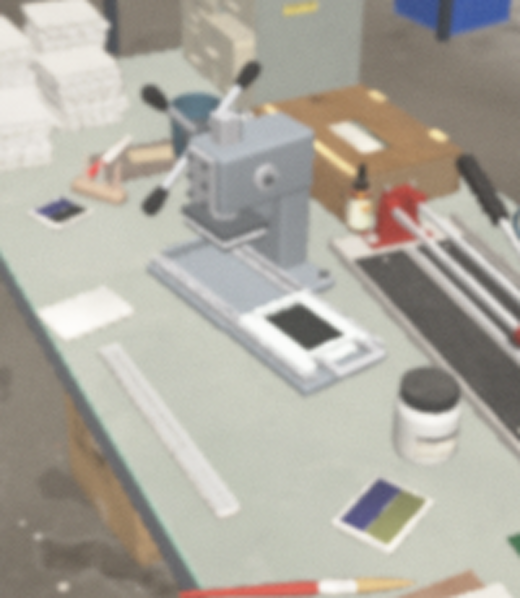

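The crops show the drawn-out tray at t1 (460,237), the jar at (645,272) and the blue/olive tile at (668,374). The star is at (240,150) with its spokes in an X. Next I plan the route to the tile.

```bash
cat >> h.py <<'E'
def rel(*wps,R=None,p=None):
    """world TCP points (mm) -> tool-frame shifts in cm from now"""
    st=env.state(); R=np.array(st['tcp_rot']); p=np.array(st['tcp_pos'])
    print('t',st['t'],'p',p,'yang',np.degrees(np.arctan2(R[1,1],R[0,1])).round(1),'F',np.round(st['contact_force'],1),'open',st['opening'])
    for w in wps: print(w,np.round(R.T@(np.array(w)-p)/10,2).tolist())
E
python3 - <<'E'
from h import *
rel((270,370,320),(380,170,320),(400,0,320),(420,-200,320),(500,-330,300))
print(env.tips_ahead)
E
```

```text
t 1.2 p [125.95032264 561.06372065 303.93680286] yang 77.3 F [-1.1 -0.3  0.7] open 85.59888311245211
(270, 370, 320) [-18.24, -15.49, -1.61]
(380, 170, 320) [-33.35, -32.59, -1.61]
(400, 0, 320) [-39.03, -48.74, -1.61]
(420, -200, 320) [-45.36, -67.82, -1.61]
(500, -330, 300) [-56.01, -78.75, 0.39]
72.6
```

Emit:
step_arm(
  jaw=[1,1,1,1,1,1,1,1],
  xyz=[
    [-4.5,-3.9,-1.6],
    [-9,-7.8,-1.6],
    [-13.5,-11.6,-1.6],
    [-18.2,-15.5,-1.6],
    [-22,-19.8,-1.6],
    [-25.8,-24,-1.6],
    [-29.5,-28.3,-1.6],
    [-33.3,-32.6,-1.6],
  ],
  spin=[0,0,0,0,0,0,0,0],
)

```text
t: 2.2
tcp_pos: [380.1, 168.4, 320.2]
tcp_rot: [[-0.976, 0.219, 0.001], [0.219, 0.976, 0.0], [-0.001, 0.001, -1.0]]
contact_force: [1.2, 1.0, 0.2]
opening: 85.0
gripper_force: 0.0
```

```bash
python3 - <<'E'
from h import *
rel((400,0,320),(430,-150,320))
E
```

```text
t 2.2 p [380.08613675 168.37750827 320.2044464 ] yang 77.4 F [1.2 1.  0.2] open 85.04326551767888
(400, 0, 320) [-5.63, -15.99, 0.01]
(430, -150, 320) [-11.84, -29.97, 0.01]
```

Emit:
step_arm(
  jaw=[1,1,1,1,1,1],
  xyz=[
    [-1.9,-5.3,0],
    [-3.8,-10.6,0],
    [-5.6,-16,0],
    [-7.7,-20.7,0],
    [-9.8,-25.4,0],
    [-11.8,-30,0],
  ],
  spin=[0,0,0,0,0,0],
)

```text
t: 2.95
tcp_pos: [429.0, -150.4, 320.1]
tcp_rot: [[-0.976, 0.22, 0.001], [0.22, 0.976, -0.0], [-0.001, 0.0, -1.0]]
contact_force: [0.1, 0.7, 0.1]
opening: 85.2
gripper_force: 0.0
```

```bash
cat > w.py <<'E'
from h import *
import sys
np.set_printoptions(precision=1,suppress=True)
s=env.snapshot('wrist'); save(s,sys.argv[1])
R=np.array(s['R']);print('cam',-R.T@np.array(s['t']),R[2])
for th in sys.argv[2:]:
    z={'tray_bed':31,'tray_handle':35,'star_axis':165,'tile_mid':8}.get(th,0)
    for x in env.spot_point(th,s)[:2]: print(th,round(x['p'],2),np.round(x['uv']),pt(s,x['uv'],z=z))
    if th=='tile_mid':
        for r in env.masks_of(th,s)[:1]:
            c=cloud(s,r['mask']); m=np.median(c[:,2]);c=c[abs(c[:,2]-m)<4]; print('mask',r['p'],r['bbox'],m,cv2.minAreaRect(c[:,:2].astype(np.float32)))
E
python3 w.py w1 tray_bed tray_handle tile_mid jar_tall; python3 -c "from h import *;rel((500,-400,250))"
```

```text
cam [ 364.8 -136.3  389.5] [ 0.3 -0.1 -1. ]
tray_bed 0.87 [362. 288.] [ 590.  -120.4   31. ]
tray_handle 0.89 [292. 313.] [ 604.6 -224.6   35. ]
tile_mid 0.93 [160. 275.] [ 517.5 -403.9    8. ]
mask 0.81 [124.7, 242.6, 58.9, 50.0] 8.215121751999861 ((509.7397155761719, -412.9603271484375), (60.02317428588867, 66.93228912353516), 28.16518211364746)
jar_tall 0.88 [222. 314.] [ 606.3 -339.6    0. ]
t 3.25 p [ 428.52596837 -147.6159728   319.84176706] yang 77.4 F [-0.9  1.2  0.3] open 85.6014572885503
(500, -400, 250) [-12.49, -23.07, 6.96]
```

View pics/w1.png

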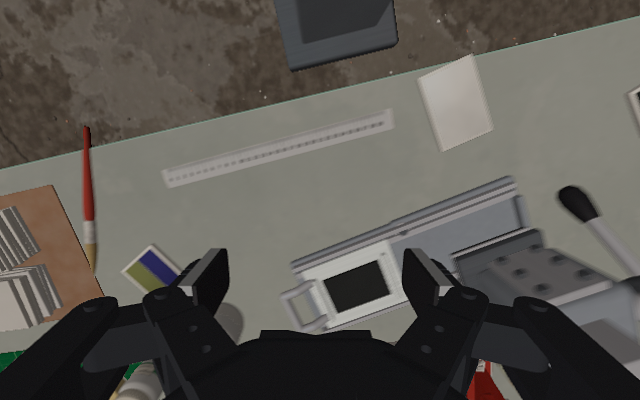

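The wrist view shows the black bed at (355,288), the tray handle at (300,308) and the tile partly hidden at (150,270). I'll fit the bed and its fences precisely.

```bash
cat > bed.py <<'E'
from h import *
np.set_printoptions(precision=1,suppress=True)
s=env.snapshot('wrist')
r=env.masks_of('tray_bed',s); m=r[0]['mask'] if r else np.ones((400,640),bool)
u,v=map(int,np.round(env.spot_point('tray_bed',s)[0]['uv']))
g=cv2.cvtColor(s['image'],cv2.COLOR_RGB2GRAY)
d=((g<75)).astype(np.uint8)
n,l,st,_=cv2.connectedComponentsWithStats(d,connectivity=4)
k=l[v,u]; print('bed px',st[k])
def fit(mask,z):
    c,_=cv2.findContours(mask.astype(np.uint8),cv2.RETR_EXTERNAL,cv2.CHAIN_APPROX_NONE); c=max(c,key=cv2.contourArea)[:,0]
    P=np.array([pt(s,p,z=z)[:2] for p in c],np.float32); return cv2.minAreaRect(P)
print('bed',fit(l==k,31))
w=((g>165)&m).astype(np.uint8); w=cv2.morphologyEx(w|(l==k).astype(np.uint8),cv2.MORPH_CLOSE,np.ones((5,5)))
print('deck',fit(w,28), 'bed depth',[pt(s,(u,v))])
E
python3 bed.py
```

```text
bed px [ 322  261   69   53 2130]
bed ((585.28759765625, -125.2499008178711), (55.98140335083008, 82.16763305664062), 10.370408058166504)
deck ((584.9557495117188, -125.20799255371094), (97.74981689453125, 122.9619140625), 10.417669296264648) bed depth [array([ 586.9, -125.3,   29.8])]
```

Emit:
step_arm(
  jaw=[1,1,1,1,1],
  xyz=[
    [-2.5,-4.6,1.4],
    [-5,-9.2,2.8],
    [-7.5,-13.8,4.2],
    [-10,-18.4,5.6],
    [-12.5,-23,7],
  ],
  spin=[-10,-20,-30,-40,-41],
)

```text
t: 4.03
tcp_pos: [501.4, -400.8, 249.6]
tcp_rot: [[-0.879, -0.478, 0.0], [-0.478, 0.879, 0.0], [-0.0, -0.0, -1.0]]
contact_force: [0.7, -0.6, 1.0]
opening: 85.8
gripper_force: 0.0
```

```bash
python3 w.py w2 tile_mid jar_tall; python3 -c "from h import *;rel((520,-408,160))"
```

```text
cam [ 443.5 -432.2  319. ] [ 0.2  0.1 -1. ]
tile_mid 0.67 [302. 202.] [ 519.8 -407.4    8. ]
mask 0.64 [274.6, 160.8, 56.1, 78.9] 7.780959524101241 ((521.1690063476562, -407.1219787597656), (85.19654083251953, 64.97624206542969), 27.56991958618164)
jar_tall 0.71 [316. 292.] [ 615.3 -337.4    0. ]
t 4.225 p [ 500.56816524 -399.75401188  248.79041486] yang 118.4 F [-0.5  0.6 -0.1] open 85.23831395242472
(520, -408, 160) [-1.32, -1.67, 8.87]
```

View pics/w2.png

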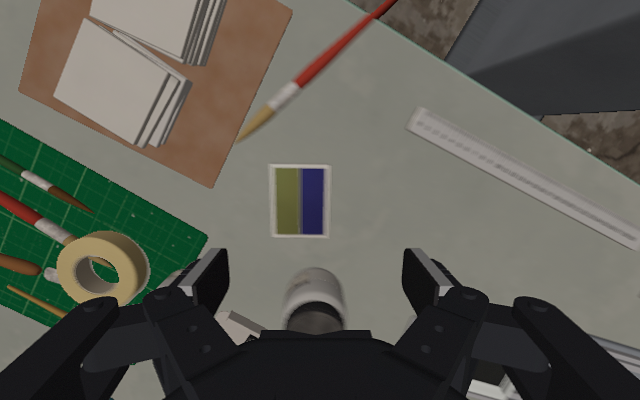

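The tile at (300,201) lines up with the jaws, and the jar stays clear below. Next I descend over the tile.

Emit:
step_arm(
  jaw=[0.9,0.85,0.85,0.85,0.85],
  xyz=[
    [-0.7,-0.8,4],
    [-1.5,-1.6,8],
    [-1.5,-1.6,13],
    [-1.5,-1.6,17],
    [-1.5,-1.6,18],
  ],
  spin=[0.8,0.8,0.8,0.8,0.8],
)

```text
t: 4.85
tcp_pos: [520.1, -404.0, 68.2]
tcp_rot: [[-0.886, -0.464, -0.003], [-0.464, 0.886, 0.004], [0.001, 0.005, -1.0]]
contact_force: [-0.0, -0.0, -0.1]
opening: 72.6
gripper_force: 0.0
```

```bash
python3 - <<'E'
from h import *
s=env.snapshot('wrist'); save(s,'w3')
rel((521,-407,66))
E
```

```text
t 4.9 p [ 520.49478423 -404.70516032   68.41718856] yang 117.6 F [ 0.2 -0.4 -0.9] open 73.03503446387863
(521, -407, 66) [0.06, -0.23, 0.24]
```

View pics/w3.png

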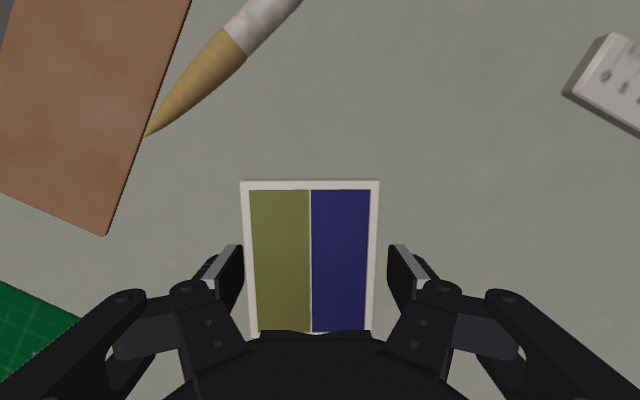

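The tile sits between the pads at x 243–378 px, slightly left of centre. I shift 2 mm, lower a little and close.

Emit:
step_arm(
  jaw=[0.85,0.85,0.7,0.7,0.7,0.7],
  xyz=[
    [0,-0.2,0.1],
    [0,-0.2,0.25],
    [0,-0.2,0.25],
    [0,-0.2,0.25],
    [0,-0.2,0.25],
    [0,-0.2,0.25],
  ],
  spin=[0,0,0,0,0,0],
  newtons=40,
)

```text
t: 5.65
tcp_pos: [523.2, -409.9, 69.6]
tcp_rot: [[-0.887, -0.462, 0.003], [-0.462, 0.887, -0.002], [-0.002, -0.003, -1.0]]
contact_force: [-0.4, 1.0, 6.4]
opening: 63.7
gripper_force: 43.7
```

Emit:
step_arm(
  jaw=[0.7,0.7,0.7,0.7],
  xyz=[
    [0,-0.2,-1],
    [0,-0.2,-4],
    [0,-0.2,-9],
    [0,-0.2,-13],
  ],
  spin=[0,0,0,0],
)

```text
t: 6.15
tcp_pos: [523.4, -411.3, 200.0]
tcp_rot: [[-0.887, -0.462, 0.001], [-0.462, 0.887, -0.001], [-0.001, -0.002, -1.0]]
contact_force: [0.3, 0.1, -0.8]
opening: 63.3
gripper_force: 44.3
```

```bash
cat > tile.py <<'E'
from h import *
np.set_printoptions(precision=2,suppress=True)
import sys
s=env.snapshot('wrist'); st=env.state(); R=np.array(st['tcp_rot']); p=np.array(st['tcp_pos'])
r=env.masks_of('tile_mid',s)[0]; c=cloud(s,r['mask']); m=np.median(c[:,2]); c=c[abs(c[:,2]-m)<6]
pl=np.linalg.lstsq(np.c_[c[:,:2]-c[:,:2].mean(0),np.ones(len(c))],c[:,2],rcond=None)[0]
print('p',r['p'],'ztop',m,'tilt',pl[:2],cv2.minAreaRect(c[:,:2].astype(np.float32)))
q=(c-p)@R; print('in tool: min',np.percentile(q,1,axis=0),'max',np.percentile(q,99,axis=0))
save(s,sys.argv[1])
E
python3 tile.py w4; python3 -c "from h import *;rel((535,-330,180),(585,-125,180))"
```

```text
p 0.67 ztop 138.15248177454004 tilt [0. 0.] ((522.6088256835938, -411.70574951171875), (84.95980072021484, 65.01564025878906), 27.44403839111328)
in tool: min [-36.77 -28.5   66.7 ] max [44.03 34.33 70.17]
t 6.25 p [ 525.44123028 -413.17578021  204.25846257] yang 117.5 F [ 0.2 -0.4 -0.9] open 63.4895222619582
(535, -330, 180) [-4.68, 6.96, 2.37]
(585, -125, 180) [-18.6, 22.82, 2.25]
```

View pics/w4.png

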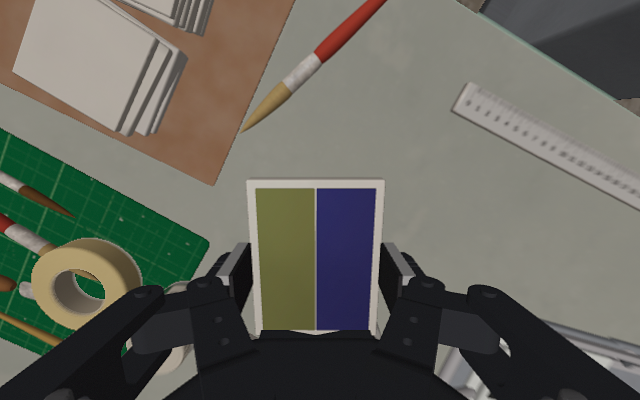

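The tile is held squarely between the pads at (315,260). Carrying it over the tray.

Emit:
step_arm(
  jaw=[0.7,0.7,0.7,0.7,0.7,0.7,0.7,0.7],
  xyz=[
    [-2.7,3.3,0.5],
    [-5.4,6.6,0.5],
    [-8.1,9.9,1],
    [-10.8,13.2,1.5],
    [-13.4,16.5,2],
    [-16,19.7,2.3],
    [-18.6,22.8,2.3],
    [-18.6,22.8,2.3],
  ],
  spin=[-9,-18,-28,-38,-48,-58,-67,-72.8],
)

```text
t: 7.25
tcp_pos: [582.5, -119.7, 173.9]
tcp_rot: [[0.187, -0.982, -0.001], [-0.982, -0.187, 0.001], [-0.001, 0.001, -1.0]]
contact_force: [0.7, -1.1, -0.6]
opening: 63.4
gripper_force: 44.3
```

Emit:
step_arm(
  jaw=[0.7,0.7],
  xyz=[
    [0,0,0],
    [0,0,0],
  ],
  spin=[0,0],
)

```text
t: 7.5
tcp_pos: [582.4, -123.1, 174.2]
tcp_rot: [[0.177, -0.984, -0.0], [-0.984, -0.177, 0.0], [-0.0, 0.0, -1.0]]
contact_force: [0.9, 0.2, -0.9]
opening: 63.6
gripper_force: 44.3
```

```bash
python3 tile.py w5; python3 -c "from h import *;rel((585,-125,102))"
```

```text
p 0.6 ztop 112.24372892068052 tilt [-0.  0.] ((581.60400390625, -123.8852310180664), (65.20140075683594, 84.52086639404297), 10.239339828491211)
in tool: min [-38.19 -30.5   60.58] max [42.43 32.4  63.99]
t 7.6 p [ 582.43201033 -123.236199    174.25850387] yang -169.8 F [ 0.5  0.1 -1.1] open 63.42844961047171
(585, -125, 102) [0.22, -0.22, 7.23]
```

Emit:
step_arm(
  jaw=[0.7,0.7,0.7,0.7,0.7],
  xyz=[
    [0.2,-0.3,2],
    [0.2,-0.3,5],
    [0.2,-0.3,6.5],
    [0.2,-0.3,7],
    [0.2,-0.3,7.2],
  ],
  spin=[0,0,0,0,0],
)

```text
t: 8.22
tcp_pos: [586.2, -124.3, 102.8]
tcp_rot: [[0.179, -0.984, 0.001], [-0.984, -0.179, -0.0], [0.0, -0.001, -1.0]]
contact_force: [-0.2, 0.3, 0.0]
opening: 63.2
gripper_force: 44.3
```

Emit:
step_arm(
  jaw=[0.7,0.7],
  xyz=[
    [0,0,0.1],
    [0,0,0.1],
  ],
  spin=[0,0],
)

```text
t: 8.48
tcp_pos: [586.4, -124.2, 102.1]
tcp_rot: [[0.18, -0.984, 0.001], [-0.984, -0.18, -0.0], [0.001, -0.001, -1.0]]
contact_force: [0.6, 0.3, -0.8]
opening: 63.1
gripper_force: 44.3
```

```bash
python3 tile.py w6; python3 -c "from h import *;rel((585,-125,102))"
```

```text
p 0.82 ztop 40.18795999401173 tilt [-0.  0.] ((585.6763305664062, -124.69566345214844), (64.93141174316406, 85.03819274902344), 10.521194458007812)
in tool: min [-37.8  -30.44  60.45] max [42.61 32.2  63.64]
t 8.575 p [ 586.23534327 -124.11442461  101.95144987] yang -169.6 F [ 0.4  0.3 -1. ] open 63.47736936176651
(585, -125, 102) [0.06, 0.14, -0.0]
```

Emit:
step_arm(
  jaw=[0.7,0.7,0.8,0.87,0.9,0.9,0.9],
  xyz=[
    [0,0,0.1],
    [0,0,0.1],
    [0,0,0.1],
    [0,0,0.1],
    [0,0,0],
    [0,0,-4],
    [0,0,-9],
  ],
  spin=[0,0,0,0,0,0,0],
)

```text
t: 9.45
tcp_pos: [584.8, -123.7, 191.1]
tcp_rot: [[0.18, -0.984, -0.003], [-0.984, -0.18, 0.001], [-0.002, 0.003, -1.0]]
contact_force: [1.8, -0.5, 0.7]
opening: 77.2
gripper_force: 0.0
```

```bash
python3 tile.py w7; python3 - <<'E'
from h import *
s=env.snapshot('wrist')
for th in('tray_handle','tray_bed','jar_tall'):
    for x in env.spot_point(th,s)[:1]: print(th,x['p'],x['uv'],pt(s,x['uv'],z=35))
rel()
E
```

```text
p 0.87 ztop 38.73348277862229 tilt [-0. -0.] ((585.0890502929688, -124.74006652832031), (64.77667236328125, 84.80919647216797), 10.254853248596191)
in tool: min [-42.02 -26.93 159.13] max [ 40.32  36.04 162.46]
tray_handle 0.6 [316.8, 84.9] [ 606.47039337 -221.51024306   35.        ]
t 9.75 p [ 585.20694199 -123.83587607  190.32624062] yang -169.7 F [ 0.8  0.4 -0.5] open 77.01288171677554
```

View pics/w7.png

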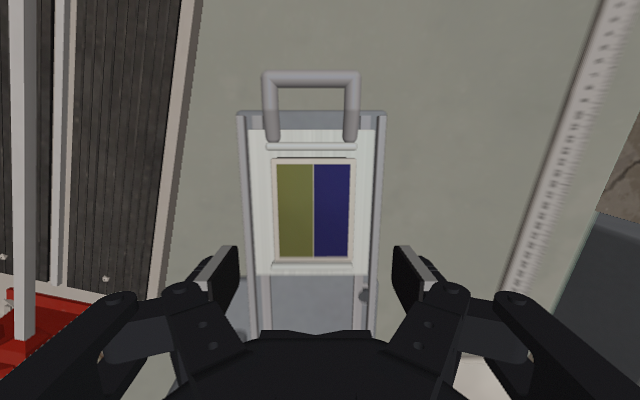

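The tile lies square on the bed at (313,210), between the fences. Next I go outside the loop handle with the jaws shut.

Emit:
step_arm(
  jaw=[0,0,0,0,0,0,0,0],
  xyz=[
    [5,0,0],
    [10,0,0],
    [12.9,0,0],
    [12.9,0,0],
    [12.9,0,3],
    [12.9,0,6],
    [12.9,0,8.5],
    [12.9,0,8.5],
  ],
  spin=[0,0,0,0,0,0,0,0],
)

```text
t: 10.75
tcp_pos: [606.4, -248.4, 102.9]
tcp_rot: [[0.181, -0.984, -0.007], [-0.984, -0.181, 0.004], [-0.005, 0.006, -1.0]]
contact_force: [0.0, 0.1, 0.0]
opening: 0.3
gripper_force: 0.0
```

```bash
cat > pf.py <<'E'
from h import *
# press-frame readout: origin unknown -> bed-out frame (bed drawn out = origin), yaw 10.4deg
st=env.state(); p=np.array(st['tcp_pos']); a=np.radians(10.4)
d=p[:2]-[585.2,-125.2]; print('t',st['t'],'x',d@[np.cos(a),np.sin(a)],'y',d@[-np.sin(a),np.cos(a)],'z',p[2],'F',np.round(st['contact_force'],1))
E
python3 pf.py
```

```text
t 10.75 x -1.3626268555569423 y -125.03625476251217 z 102.8631176832245 F [0.  0.1 0. ]
```

Emit:
step_arm(
  jaw=[0,0,0,0,0,0,0,0],
  xyz=[
    [-0.8,0,0],
    [-1.6,0,0],
    [-3,0,0],
    [-5,0,0],
    [-7,0,0],
    [-9,0,0],
    [-10.8,0,0],
    [-12,0,0],
  ],
  spin=[0,0,0,0,0,0,0,0],
)

```text
t: 11.75
tcp_pos: [588.0, -131.2, 107.3]
tcp_rot: [[0.181, -0.983, 0.002], [-0.983, -0.181, 0.0], [0.0, -0.002, -1.0]]
contact_force: [0.6, -3.7, 5.3]
opening: -0.1
gripper_force: 2.7
```

Emit:
step_arm(
  jaw=[0,0,0,0,0,0],
  xyz=[
    [-1.2,0,0],
    [-2.4,0,0],
    [-3.4,0,0],
    [-4.2,0,0],
    [-4.6,0,0],
    [-4.8,0,0],
  ],
  spin=[0,0,0,0,0,0],
)

```text
t: 12.5
tcp_pos: [579.0, -85.2, 106.5]
tcp_rot: [[0.18, -0.984, 0.0], [-0.984, -0.18, 0.0], [-0.0, -0.0, -1.0]]
contact_force: [1.9, -1.9, 3.1]
opening: -0.2
gripper_force: 1.8
```

```bash
python3 pf.py
```

```text
t 12.5 x 1.1024173333134322 y 40.50880338148473 z 106.47272849906217 F [ 1.9 -1.9  3.1]
```

```bash
python3 - <<'E'
from h import *
s=env.snapshot('side'); 
for th in('tray_handle','tray_bed','tile_mid'):
    for x in env.spot_point(th,s)[:2]: print(th,x['p'],x['uv'],pt(s,x['uv'],z=35))
cv2.imwrite('pics/s2.png',cv2.resize(s['image'][130:300,250:430,::-1],None,fx=3.4,fy=3.4,interpolation=cv2.INTER_CUBIC))
E
```

```text
tray_handle 0.91 [334.4, 225.5] [572.76946818 -69.15335915  35.        ]
tray_handle 0.62 [317.0, 211.2] [559.8215779   30.02399008  35.        ]
tray_bed 0.69 [315.1, 212.3] [551.2941454   26.50489004  35.        ]
tile_mid 0.79 [318.4, 212.8] [559.7216333   19.18709451  35.        ]
```

View pics/s2.png

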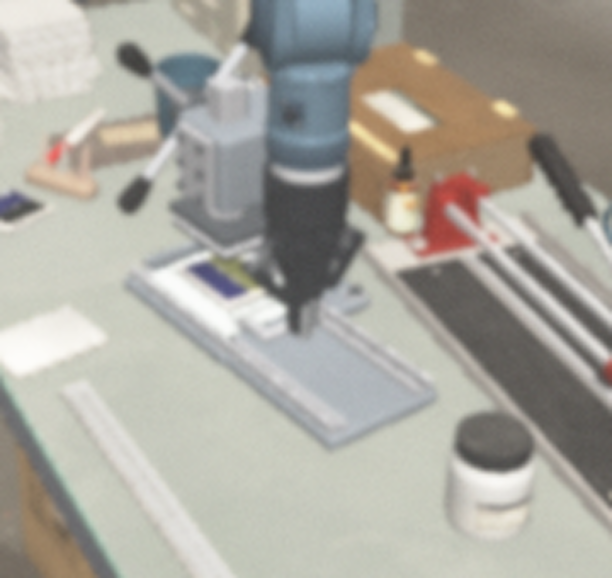

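The tray is almost home with the tile on it at (225,275). I push the last bit gently while watching the force.

Emit:
step_arm(
  jaw=[0,0,0],
  xyz=[
    [-0.3,0,0],
    [-0.7,0,0],
    [-0.9,0,0],
  ],
  spin=[0,0,0],
)

```text
t: 13.08
tcp_pos: [577.0, -77.8, 106.1]
tcp_rot: [[0.179, -0.984, -0.001], [-0.984, -0.179, -0.004], [0.003, 0.001, -1.0]]
contact_force: [1.3, -8.9, -1.3]
opening: -0.1
gripper_force: 4.2
```

```bash
python3 pf.py
```

```text
t 13.075 x 0.5032339492746475 y 48.0532569616208 z 106.08983114612371 F [ 1.3 -8.9 -1.3]
```

Emit:
step_arm(
  jaw=[0,0,0],
  xyz=[
    [-0.3,0,0],
    [-0.5,0,0],
    [-0.5,0,0],
  ],
  spin=[0,0,0],
)

```text
t: 13.45
tcp_pos: [576.9, -76.8, 106.3]
tcp_rot: [[0.177, -0.984, 0.0], [-0.984, -0.177, -0.012], [0.012, 0.002, -1.0]]
contact_force: [2.1, -16.5, -3.7]
opening: -0.1
gripper_force: 8.0
```

```bash
python3 pf.py
```

```text
t 13.45 x 0.5848985963695201 y 49.10568102816481 z 106.3319445322853 F [  2.1 -16.5  -3.7]
```

Home: the force rose to 16 N with y no longer advancing. That puts the press origin at about (555,37). Back off and rise.

Emit:
step_arm(
  jaw=[0,0,0,0,0,0,0],
  xyz=[
    [0.8,0,0],
    [2.5,0,0],
    [3,0,-4],
    [3,0,-9],
    [3,0,-14],
    [3,0,-19],
    [3,0,-23],
  ],
  spin=[0,0,0,0,0,0,0],
)

```text
t: 14.32
tcp_pos: [581.6, -101.4, 338.4]
tcp_rot: [[0.18, -0.984, 0.001], [-0.984, -0.18, 0.001], [-0.001, -0.001, -1.0]]
contact_force: [0.1, 0.7, 0.3]
opening: -0.4
gripper_force: 0.0
```

```bash
cat > star.py <<'E'
from h import *
np.set_printoptions(precision=1,suppress=True)
a=np.radians(10.4); ex=np.array([np.cos(a),np.sin(a),0]); ey=np.array([-np.sin(a),np.cos(a),0]); A=np.array([568.3,133.0,165])
def star(names=('top','side')):
    out=[]
    for n in names:
        s=env.snapshot(n)
        R,t=np.array(s['R']),np.array(s['t'])
        vs,us=np.nonzero(s['depth']>0); xd=(us-s['cx'])/s['fx']; yd=(vs-s['cy'])/s['fy']
        r=np.hypot(xd,yd);q=r.copy()
        for _ in range(15): q=r/(1+s['k1']*q*q)
        k=q/np.maximum(r,1e-9); d=s['depth'][vs,us]
        X=(np.c_[xd*k*d,yd*k*d,d]-t)@R-A
        out.append(np.c_[X@ex,X@ey,X[:,2]])
    c=np.vstack(out); rr=np.hypot(c[:,0],c[:,2])
    b=c[(abs(c[:,1])<22)&(rr>35)&(rr<128)]
    th=np.arctan2(-b[:,0],b[:,2])   # angle from up toward front
    e=np.angle(np.exp(4j*th).mean())/4
    print('n',len(b),'angle mod90 deg',np.degrees(e)%90,'y mean',np.median(b[:,1]),'conc',abs(np.exp(4j*th).mean()))
    print(np.histogram(np.degrees(th)%360,bins=24,range=(0,360))[0])
if __name__=='__main__':
    star()
    s=env.snapshot('side'); 
    rel(); 
E
python3 star.py; python3 - <<'E'
from h import *
for n in('top','side'):
    s=env.snapshot(n)
    for th in('tray_handle','tray_bed','star_axis'):
        z={'tray_bed':31,'star_axis':165}.get(th,35)
        for x in env.spot_point(th,s)[:1]: print(n,th,x['p'],pt(s,x['uv'],z=z))
E
```

```text
n 937 angle mod90 deg 42.89209428304675 y mean -6.409735229322638 conc 0.9466393392755139
[  0   1 237  33   0   0   0   0 258  26   0   0   0   0   5  80   0   0
   0   0  80 217   0   0]
t 14.475 p [ 582.8 -101.7  338.8] yang -169.6 F [-0.2  0.8 -1.3] open -0.06906408944572011
top star_axis 0.6 [562.48989925 124.00523819 165.        ]
side tray_handle 0.81 [571.91733771 -75.55163295  35.        ]
side tray_bed 0.95 [553.8492419   18.16004092  31.        ]
side star_axis 0.84 [565.1593409  133.72264744 165.        ]
```

The spokes stand at 43° mod 90°. I'll push each from behind over the top to about 92°, side-stepping left round the next one. I plan the first stroke.

```bash
cat > plan.py <<'E'
from star import *
import sys
H=13;TIP=72.6
def T(phi,r=90,over=5):
    p=np.radians(phi); u=np.array([np.sin(p),np.cos(p)]); n=np.array([-np.cos(p),np.sin(p)])
    return r*u+(12.5-over)*n-[H,0]
def cur():
    st=env.state(); p=np.array(st['tcp_pos'])-A; return np.array([-(p@ex),p[2]-TIP]),p@ey,st
def show():
    c,y,st=cur(); F=np.array(st['contact_force']); print('t %.2f tip f,z'%st['t'],c,'y %.1f'%y,'F f %.1f y %.1f z %.1f'%(-F@ex,F@ey,F[2]))
    return c,y
def rows(pts):
    c,y=show()
    for f,z,s in pts: print((f,z,s),'->',[round((y-s)/10,2),round((f-c[0])/10,2),round((c[1]-z)/10,2)])
if __name__=='__main__':
    rows([(30,105,0),*[(*T(q),0) for q in (43,55,67,79,92,95)]])
E
python3 plan.py
```

```text
t 14.88 tip f,z [29.5 97.6] y -232.8 F f -0.8 y 0.3 z 0.1
(30, 105, 0) -> [np.float64(-23.28), np.float64(0.05), np.float64(-0.74)]
(np.float64(42.89469964348108), np.float64(70.93682084619408), 0) -> [np.float64(-23.28), np.float64(1.34), np.float64(2.66)]
(np.float64(56.42186071337642), np.float64(57.76551960376159), 0) -> [np.float64(-23.28), np.float64(2.69), np.float64(3.98)]
(np.float64(66.91495334705009), np.float64(42.06958796492794), 0) -> [np.float64(-23.28), np.float64(3.74), np.float64(5.55)]
(np.float64(73.91537904496566), np.float64(24.535013459746523), 0) -> [np.float64(-23.28), np.float64(4.44), np.float64(7.3)]
(np.float64(77.20692065698736), np.float64(4.354476499418133), 0) -> [np.float64(-23.28), np.float64(4.77), np.float64(9.32)]
(np.float64(77.31119089886454), np.float64(-0.3725566116011496), 0) -> [np.float64(-23.28), np.float64(4.78), np.float64(9.79)]
```

Emit:
step_arm(
  jaw=[0,0,0,0,0,0],
  xyz=[
    [-1,0,-1],
    [-6,0,-1.5],
    [-12,0,-1.5],
    [-18,0,-1.5],
    [-23.3,0,-0.8],
    [-23.3,0,-0.8],
  ],
  spin=[0,0,0,0,0,0],
)

```text
t: 15.62
tcp_pos: [538.5, 131.6, 344.8]
tcp_rot: [[0.186, -0.983, -0.0], [-0.983, -0.186, 0.001], [-0.001, 0.0, -1.0]]
contact_force: [0.0, -0.9, 0.7]
opening: -0.2
gripper_force: 0.0
```

```bash
python3 plan.py; python3 - <<'E'
from h import *
s=env.snapshot('wrist');save(s,'w8')
E
```

```text
t 15.62 tip f,z [ 29.6 107.2] y 4.0 F f 0.1 y -0.8 z 0.7
(30, 105, 0) -> [np.float64(0.4), np.float64(0.04), np.float64(0.22)]
(np.float64(42.89469964348108), np.float64(70.93682084619408), 0) -> [np.float64(0.4), np.float64(1.33), np.float64(3.62)]
(np.float64(56.42186071337642), np.float64(57.76551960376159), 0) -> [np.float64(0.4), np.float64(2.68), np.float64(4.94)]
(np.float64(66.91495334705009), np.float64(42.06958796492794), 0) -> [np.float64(0.4), np.float64(3.73), np.float64(6.51)]
(np.float64(73.91537904496566), np.float64(24.535013459746523), 0) -> [np.float64(0.4), np.float64(4.43), np.float64(8.26)]
(np.float64(77.20692065698736), np.float64(4.354476499418133), 0) -> [np.float64(0.4), np.float64(4.76), np.float64(10.28)]
(np.float64(77.31119089886454), np.float64(-0.3725566116011496), 0) -> [np.float64(0.4), np.float64(4.77), np.float64(10.75)]
```

View pics/w8.png

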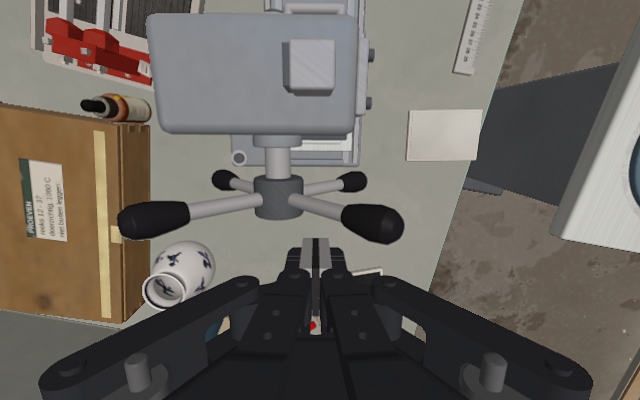

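The view shows the rear grip at (155,218), the front grip at (370,222) and the hub at (278,197). The fingertips are at (315,245). I'll check these against the model by projection.

```bash
python3 - <<'E'
from star import *
s=env.snapshot('wrist')
def proj(X):
    c=np.array(s['R'])@X+np.array(s['t']); x,y=c[0]/c[2],c[1]/c[2]; k=1+s['k1']*(x*x+y*y); return np.round([s['fx']*x*k+s['cx'],s['fy']*y*k+s['cy']])
for y in(-10,0):
  for nm,f,z in(('hub',0,0),('front tip',121*.682,121*.731),('rear tip',-121*.731,121*.682),('low front',121*.731,-121*.682),('low rear',-121*.682,-121*.731)):
    print(y,nm,proj(A-f*ex+y*ey+[0,0,z]))
st=env.state();p=np.array(st['tcp_pos']);R=np.array(st['tcp_rot'])
for x in(-11,0,11):print('tip',x,proj(p+R@[x,0,72.6]))
# grips masks depth
from plan import show
c=[]
for n,box in(('front',(345,205,400,240)),('rear',(125,205,180,232)),('hub',(265,180,295,212))):
    u0,v0,u1,v1=box
    P=np.array([pt(s,(u,v)) for v in range(v0,v1,2) for u in range(u0,u1,2) if s['depth'][v,u]>0])-A
    q=np.c_[-(P@ex),P@ey,P[:,2]]; q=q[q[:,2]>-30]; print(n,len(q),np.percentile(q,5,axis=0),np.median(q,axis=0),np.percentile(q,95,axis=0))
E
```

```text
-10 hub [281. 191.]
-10 front tip [405. 223.]
-10 rear tip [119. 219.]
-10 low front [366. 176.]
-10 low rear [220. 175.]
0 hub [282. 202.]
0 front tip [403. 239.]
0 rear tip [122. 234.]
0 low front [365. 185.]
0 low rear [220. 183.]
tip -11 [313. 272.]
tip 0 [313. 253.]
tip 11 [313. 233.]
front 419 [ 51.5 -14.3  66.7] [64.5 -8.  82.6] [78.3  1.1 90.7]
rear 371 [-82.9 -14.6  65.2] [-71.5  -8.5  76.4] [-61.5  -0.4  85.5]
hub 240 [-10.9 -20.5  10.3] [  0.5 -10.7  19.9] [11.5  1.5 21.6]
```

The spoke plane is about 8 mm nearer the head than my estimate. I correct for that and make the first stroke.

Emit:
step_arm(
  jaw=[0,0,0,0,0,0,0,0],
  xyz=[
    [1.2,0.5,1.5],
    [1.2,1,3],
    [1.2,1.4,3.7],
    [1.2,2.7,4.9],
    [1.2,3.7,6.5],
    [1.2,4.4,8.3],
    [1.2,4.8,10.3],
    [1.2,4.8,10.8],
  ],
  spin=[0,0,0,0,0,0,0,0],
)

```text
t: 16.73
tcp_pos: [496.5, 106.3, 237.6]
tcp_rot: [[0.178, -0.984, 0.004], [-0.984, -0.178, -0.001], [0.002, -0.004, -1.0]]
contact_force: [-1.9, -3.7, 11.4]
opening: -0.0
gripper_force: 5.7
```

```bash
python3 -c "
from plan import *
star()
rows([(77,70,-8),(77,85,38),(-42,85,38),(-42,85,-8),*[(*T(q),-8) for q in (0,)]])"
```

```text
n 611 angle mod90 deg 5.209978532419463 y mean -9.644302206453668 conc 0.5715124348782419
[110  51  27  49  42  73  62   0   0   0   0   0  10   0   0   0   0   0
 175   0   0   0   0  12]
t 16.82 tip f,z [75.7  0.2] y -13.3 F f -0.8 y -0.9 z 4.3
(77, 70, -8) -> [np.float64(-0.53), np.float64(0.13), np.float64(-6.98)]
(77, 85, 38) -> [np.float64(-5.13), np.float64(0.13), np.float64(-8.48)]
(-42, 85, 38) -> [np.float64(-5.13), np.float64(-11.77), np.float64(-8.48)]
(-42, 85, -8) -> [np.float64(-0.53), np.float64(-11.77), np.float64(-8.48)]
(np.float64(-20.5), np.float64(90.0), -8) -> [np.float64(-0.53), np.float64(-9.62), np.float64(-8.98)]
```

Emit:
step_arm(
  jaw=[0,0,0,0,0,0,0],
  xyz=[
    [-0.5,0.1,-5.5],
    [-5,0,-8.7],
    [-5.1,-6,-8.7],
    [-5.1,-11.8,-8.7],
    [-0.6,-11.8,-8.7],
    [-0.6,-11.8,-8.7],
    [-0.6,-11,-8.7],
  ],
  spin=[0,0,0,0,0,0,0],
)

```text
t: 17.7
tcp_pos: [601.7, 132.8, 323.4]
tcp_rot: [[0.179, -0.984, -0.001], [-0.984, -0.179, 0.001], [-0.001, 0.001, -1.0]]
contact_force: [-0.2, -0.7, 0.2]
opening: 0.1
gripper_force: 0.0
```

```bash
python3 -c "
from plan import *
rows([(*T(q),-8) for q in (4,16,29,42,55,68,80,92,95)])"
```

```text
t 17.70 tip f,z [-32.9  85.8] y -6.2 F f 0.3 y -0.6 z 0.2
(np.float64(-14.203647739977406), np.float64(90.30393807646512), -8) -> [np.float64(0.18), np.float64(1.87), np.float64(-0.45)]
(np.float64(4.597899303992534), np.float64(88.58083280307619), -8) -> [np.float64(0.18), np.float64(3.75), np.float64(-0.28)]
(np.float64(24.07321801862487), np.float64(82.35184579439314), -8) -> [np.float64(0.18), np.float64(5.69), np.float64(0.34)]
(np.float64(41.648168381216784), np.float64(71.90151384065692), -8) -> [np.float64(0.18), np.float64(7.45), np.float64(1.39)]
(np.float64(56.42186071337642), np.float64(57.76551960376159), -8) -> [np.float64(0.18), np.float64(8.93), np.float64(2.8)]
(np.float64(67.63699746039153), np.float64(40.66847231668298), -8) -> [np.float64(0.18), np.float64(10.05), np.float64(4.51)]
(np.float64(74.33033643859675), np.float64(23.014394137615298), -8) -> [np.float64(0.18), np.float64(10.72), np.float64(6.28)]
(np.float64(77.20692065698736), np.float64(4.354476499418133), -8) -> [np.float64(0.18), np.float64(11.01), np.float64(8.14)]
(np.float64(77.31119089886454), np.float64(-0.3725566116011496), -8) -> [np.float64(0.18), np.float64(11.02), np.float64(8.61)]
```

Emit:
step_arm(
  jaw=[0,0,0,0,0,0,0,0],
  xyz=[
    [0.1,1.9,-0.3],
    [0.1,3.8,-0.2],
    [0.1,5.7,0.4],
    [0.1,7.5,1.4],
    [0.1,8.9,2.8],
    [0.1,10.1,4.5],
    [0.1,10.7,6.3],
    [0.1,11,8.1],
  ],
  spin=[0,0,0,0,0,0,0,0],
)

```text
t: 18.7
tcp_pos: [495.2, 113.3, 245.1]
tcp_rot: [[0.181, -0.983, 0.009], [-0.984, -0.181, 0.002], [-0.0, -0.009, -1.0]]
contact_force: [5.7, 0.9, 7.4]
opening: -0.1
gripper_force: 6.8
```

Emit:
step_arm(
  jaw=[0,0],
  xyz=[
    [0,0,0.5],
    [0,0,0.6],
  ],
  spin=[0,0],
)

```text
t: 18.95
tcp_pos: [493.8, 113.0, 238.1]
tcp_rot: [[0.181, -0.984, 0.003], [-0.984, -0.181, 0.001], [-0.001, -0.003, -1.0]]
contact_force: [-0.7, -0.6, 8.9]
opening: 0.1
gripper_force: 4.1
```

```bash
python3 -c "
from plan import *
star()
rows([(77,70,-8),(77,85,38),(-42,85,38),(-42,85,-8),(-33,85,-8)])"
```

```text
n 950 angle mod90 deg 7.099977617678325 y mean -10.898750663405274 conc 0.381853915066292
[136  95  89 106  92  81  93   0   0   0   0   8  19   0   0   0   0   0
 222   1   0   0   0   8]
t 19.05 tip f,z [76.8  0.6] y -6.2 F f 0.1 y 0.0 z 5.7
(77, 70, -8) -> [np.float64(0.18), np.float64(0.02), np.float64(-6.94)]
(77, 85, 38) -> [np.float64(-4.42), np.float64(0.02), np.float64(-8.44)]
(-42, 85, 38) -> [np.float64(-4.42), np.float64(-11.88), np.float64(-8.44)]
(-42, 85, -8) -> [np.float64(0.18), np.float64(-11.88), np.float64(-8.44)]
(-33, 85, -8) -> [np.float64(0.18), np.float64(-10.98), np.float64(-8.44)]
```

Emit:
step_arm(
  jaw=[0,0,0,0,0,0,0],
  xyz=[
    [0,0,-5.5],
    [-4.5,0,-8.6],
    [-4.5,-6,-8.6],
    [-4.5,-11.8,-8.6],
    [0.1,-11.8,-8.6],
    [0.1,-11.8,-8.6],
    [0.1,-11,-8.6],
  ],
  spin=[0,0,0,0,0,0,0],
)

```text
t: 19.92
tcp_pos: [601.3, 131.4, 322.5]
tcp_rot: [[0.18, -0.984, -0.001], [-0.984, -0.18, 0.001], [-0.001, 0.001, -1.0]]
contact_force: [-0.3, -0.2, 0.6]
opening: -0.1
gripper_force: 0.0
```

```bash
python3 -c "
from plan import *
rows([(*T(q),-8) for q in (4,55,92)])"
```

```text
t 19.93 tip f,z [-32.2  84.9] y -7.5 F f 0.3 y -0.1 z 0.6
(np.float64(-14.203647739977406), np.float64(90.30393807646512), -8) -> [np.float64(0.05), np.float64(1.8), np.float64(-0.54)]
(np.float64(56.42186071337642), np.float64(57.76551960376159), -8) -> [np.float64(0.05), np.float64(8.86), np.float64(2.72)]
(np.float64(77.20692065698736), np.float64(4.354476499418133), -8) -> [np.float64(0.05), np.float64(10.94), np.float64(8.06)]
```

Emit:
step_arm(
  jaw=[0,0,0,0,0,0,0,0],
  xyz=[
    [0.1,1.9,-0.3],
    [0.1,3.8,-0.2],
    [0.1,5.7,0.4],
    [0.1,7.5,1.4],
    [0.1,8.9,2.8],
    [0.1,10.1,4.5],
    [0.1,10.7,6.3],
    [0.1,11,8.1],
  ],
  spin=[0,0,0,0,0,0,0,0],
)

```text
t: 20.92
tcp_pos: [495.3, 111.6, 244.1]
tcp_rot: [[0.181, -0.983, 0.009], [-0.983, -0.181, 0.002], [0.0, -0.009, -1.0]]
contact_force: [5.2, 0.8, 6.9]
opening: -0.2
gripper_force: 5.1
```

Emit:
step_arm(
  jaw=[0,0],
  xyz=[
    [0,0,0.5],
    [0,0,0.6],
  ],
  spin=[0,0],
)

```text
t: 21.18
tcp_pos: [493.9, 111.4, 237.5]
tcp_rot: [[0.181, -0.983, 0.003], [-0.983, -0.181, 0.001], [-0.001, -0.004, -1.0]]
contact_force: [-1.7, 1.1, 11.0]
opening: 0.0
gripper_force: 5.5
```

```bash
python3 -c "
from plan import *
star()
rows([(77,70,-8),(-33,85,-8)])"
```

```text
n 915 angle mod90 deg 6.909838423112077 y mean -10.968584777350625 conc 0.4172226364843373
[130  92  69 100  83  81  92   0   0   0   0   4  28   0   0   0   0   0
 225   1   0   0   0  10]
t 21.27 tip f,z [77.  -0.1] y -7.9 F f 1.3 y 1.2 z 6.0
(77, 70, -8) -> [np.float64(0.01), np.float64(-0.0), np.float64(-7.01)]
(-33, 85, -8) -> [np.float64(0.01), np.float64(-11.0), np.float64(-8.51)]
```

Emit:
step_arm(
  jaw=[0,0,0,0,0,0,0],
  xyz=[
    [0,0,-5.5],
    [-4.5,0,-8.6],
    [-4.5,-6,-8.6],
    [-4.5,-11.8,-8.6],
    [0,-11.8,-8.6],
    [0,-11.8,-8.6],
    [0,-11,-8.6],
  ],
  spin=[0,0,0,0,0,0,0],
)

```text
t: 22.15
tcp_pos: [601.3, 130.6, 321.6]
tcp_rot: [[0.18, -0.984, -0.001], [-0.984, -0.18, 0.001], [-0.001, 0.001, -1.0]]
contact_force: [-0.3, 0.3, -0.4]
opening: -0.3
gripper_force: 0.0
```

Emit:
step_arm(
  jaw=[0,0,0,0,0,0,0,0],
  xyz=[
    [0,1.9,-0.3],
    [0,3.8,-0.2],
    [0,5.7,0.4],
    [0,7.5,1.4],
    [0,8.9,2.8],
    [0,10.1,4.5],
    [0,10.7,6.3],
    [0,11,8.1],
  ],
  spin=[0,0,0,0,0,0,0,0],
)

```text
t: 23.15
tcp_pos: [495.4, 111.6, 243.2]
tcp_rot: [[0.181, -0.983, 0.009], [-0.983, -0.181, 0.002], [0.0, -0.009, -1.0]]
contact_force: [6.5, 0.5, 8.2]
opening: -0.1
gripper_force: 5.8
```

Emit:
step_arm(
  jaw=[0,0],
  xyz=[
    [0,0,0.5],
    [0,0,0.6],
  ],
  spin=[0,0],
)

```text
t: 23.4
tcp_pos: [493.8, 111.4, 236.9]
tcp_rot: [[0.181, -0.983, 0.004], [-0.983, -0.181, 0.001], [-0.0, -0.004, -1.0]]
contact_force: [-2.1, -0.4, 12.0]
opening: 0.1
gripper_force: 7.3
```

```bash
python3 -c "
from plan import *
star()
rows([(77,70,-8),(-33,85,-8)])"
```

```text
n 928 angle mod90 deg 7.391367246286307 y mean -10.786176760912653 conc 0.4062249767880684
[129  97  77  96  91  86  85   0   0   0   0   2  29   0   0   0   0   0
 227   2   0   0   0   7]
t 23.50 tip f,z [77.1 -0.6] y -7.8 F f 1.0 y 0.3 z 8.0
(77, 70, -8) -> [np.float64(0.02), np.float64(-0.01), np.float64(-7.06)]
(-33, 85, -8) -> [np.float64(0.02), np.float64(-11.01), np.float64(-8.56)]
```

Emit:
step_arm(
  jaw=[0,0,0,0,0,0,0],
  xyz=[
    [0,0,-5.5],
    [-4.5,0,-8.6],
    [-4.5,-6,-8.6],
    [-4.5,-11.8,-8.6],
    [0,-11.8,-8.6],
    [0,-11.8,-8.6],
    [0,-11,-8.6],
  ],
  spin=[0,0,0,0,0,0,0],
)

```text
t: 24.38
tcp_pos: [601.1, 130.8, 320.8]
tcp_rot: [[0.18, -0.984, -0.0], [-0.984, -0.18, 0.001], [-0.001, 0.0, -1.0]]
contact_force: [-1.4, 0.1, -0.4]
opening: -0.0
gripper_force: 0.0
```

Emit:
step_arm(
  jaw=[0,0,0,0,0,0],
  xyz=[
    [0,1.9,-0.3],
    [0,3.3,-0.2],
    [0,4.6,0.1],
    [0,5.7,0.5],
    [0,6.3,0.8],
    [0,6.5,0.9],
  ],
  spin=[0,0,0,0,0,0],
)

```text
t: 25.12
tcp_pos: [540.2, 120.2, 314.5]
tcp_rot: [[0.181, -0.983, 0.011], [-0.983, -0.181, 0.003], [-0.001, -0.011, -1.0]]
contact_force: [9.5, 2.4, 2.4]
opening: -0.1
gripper_force: 4.7
```

```bash
python3 -c "
from plan import *
rows([(*T(q),-8) for q in (30,35,40,45)])
star()"
```

```text
t 25.12 tip f,z [29.9 76.9] y -7.6 F f -9.8 y 0.7 z 2.4
(np.float64(25.504809471616703), np.float64(81.69228634059948), -8) -> [np.float64(0.04), np.float64(-0.44), np.float64(-0.48)]
(np.float64(32.47823893942671), np.float64(78.02550725864211), -8) -> [np.float64(0.04), np.float64(0.25), np.float64(-0.11)]
(np.float64(39.10555154839619), np.float64(73.76490695335707), -8) -> [np.float64(0.04), np.float64(0.92), np.float64(0.32)]
(np.float64(45.336309447890166), np.float64(68.94291116568839), -8) -> [np.float64(0.04), np.float64(1.54), np.float64(0.8)]
n 839 angle mod90 deg 32.49563805060723 y mean -8.143975221501563 conc 0.8854712851158506
[ 31 111 105   0   0   0   0  94 199   0   0   0   0   0  38   0   0   0
   0   4 255   2   0   0]
```

Emit:
step_arm(
  jaw=[0,0,0,0],
  xyz=[
    [0,0.4,0.3],
    [0,0.8,0.6],
    [0,1,0.8],
    [0,1,0.8],
  ],
  spin=[0,0,0,0],
)

```text
t: 25.72
tcp_pos: [537.3, 119.6, 313.4]
tcp_rot: [[0.182, -0.983, 0.032], [-0.983, -0.181, 0.007], [-0.001, -0.032, -0.999]]
contact_force: [17.0, 4.8, 20.7]
opening: 0.1
gripper_force: 12.7
```

```bash
python3 -c "
from plan import *
show();star()"
```

```text
t 25.73 tip f,z [32.9 75.8] y -7.6 F f -17.6 y 1.7 z 20.7
n 848 angle mod90 deg 33.30593784825442 y mean -8.33749543744402 conc 0.8751621272673814
[ 37 104 109   0   0   0   0  67 225   0   0   0   0   0  47   0   0   0
   0   3 255   1   0   0]
```

Force rose to 27 N with no further turn, so the handle is at its stop. I retreat straight up and clear.

Emit:
step_arm(
  jaw=[0,0,0,0,0],
  xyz=[
    [0,-1.5,-1.5],
    [0,-2,-4],
    [-3,-2,-5],
    [-8,-2,-5],
    [-11,-2,-5],
  ],
  spin=[0,0,0,0,0],
)

```text
t: 26.45
tcp_pos: [526.0, 230.9, 354.6]
tcp_rot: [[0.182, -0.983, 0.001], [-0.983, -0.182, 0.001], [-0.001, -0.001, -1.0]]
contact_force: [1.0, -0.9, -0.3]
opening: -0.1
gripper_force: 0.0
```

```bash
python3 - <<'E'
from plan import *
show();star()
P=np.array([555.4,37.1])
for n in('side','top'):
    s=env.snapshot(n)
    for th in('tray_handle','tray_bed','pad_face','tile_mid','square_tile','cones','jar_tall','vase'):
        z={'tray_bed':31,'tray_handle':35,'pad_face':39,'tile_mid':35}.get(th,0)
        for x in env.spot_point(th,s)[:1]: print(n,th,round(x['p'],2),pt(s,x['uv'],z=z))
    if n=='side': cv2.imwrite('pics/s3.png',cv2.resize(s['image'][130:300,230:430,::-1],None,fx=3.4,fy=3.4,interpolation=cv2.INTER_CUBIC))
E
```

```text
t 26.45 tip f,z [ 23.9 117. ] y 103.9 F f -0.8 y -1.1 z -0.3
n 937 angle mod90 deg 35.19962700285099 y mean -6.663855702881687 conc 0.9478099878937081
[  0  75 170   0   0   0   0  65 229   0   0   0   0   0  62   0   0   0
   0   2 331   3   0   0]
side tray_bed 0.64 [559.   25.2  31. ]
side pad_face 0.51 [560.7  27.3  39. ]
side tile_mid 0.49 [551.7  36.6  35. ]
side square_tile 0.64 [420.  288.8   0. ]
side cones 0.47 [493.7 299.1   0. ]
side jar_tall 0.66 [ 614.9 -337.2    0. ]
top tray_handle 0.73 [573.8 -68.2  35. ]
top tray_bed 0.64 [560.8  31.7  31. ]
top pad_face 0.6 [688.8 266.6  39. ]
top tile_mid 0.52 [555.7  44.1  35. ]
top square_tile 0.96 [428.7 302.7   0. ]
top cones 0.75 [493.7 329.    0. ]
top jar_tall 0.97 [ 604.3 -331.8    0. ]
top vase 0.75 [699.  294.5  -0. ]
```

View pics/s3.png

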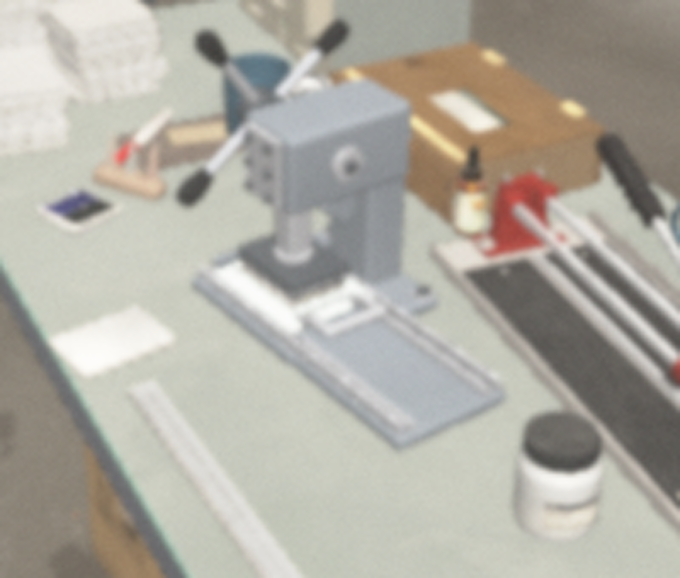

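The picture shows the pad down on the tile at (295,265). The tray is home, the star is at 35° (6.9 rad), and nothing else has moved. I hand in.

```bash
python3 -c "
from cell import env
print(env.close_job())"
```

```text
the job is handed in; nothing more can be done
None
```

I pressed the tile and handed the job in at about 27 s: the tile is clamped on the bed, the tray is home, the handle is against its stop at about 6.9 rad, and nothing else visibly moved. The hand-in gave no verdict.

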